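Index the welding turntable to the pipe elbow and pin it

ROBOT

A 6-joint arm with a two-finger parallel gripper is mounted at the origin on a cart in front of the work surface, level with it; the furniture and walls round the work are solid. World frame = base frame: x ahead of the robot, y to its left, z up, the work surface at z = 0. Lengths are in m, angles in rad, forces in N, time in s.
With the tool pointing down it reaches from about 0.25 to 0.8 m from the base axis. Payload 8.5 kg.
Tool frame: the origin (TCP) lies on the centre line of the jaws, within the pads' length; the fingertips stand 14 mm ahead of it and the grasp point (between the pads) lies 5 mm behind it; z points along the fingers, y is the line along which they close (so a half turn about z gives the same grasp; the last joint's range is limited). The gripper opens to 85 mm and grips with 20 to 120 N. Pads are 22 mm wide; open, the fingers measure 114 mm over their backs; the gripper's body (76 mm by 85 mm) begins 54 mm behind the grasp point. The pads swing forward as they close: fully open they stand 13 mm farther back than shut.
Start: joints at [1.324, 0.238, -0.013, 1.319, 0, 1.571], TCP at [0.128, 0.509, 0.245] pointing down, gripper open.
Joint ranges: [-2.66, 2.66], [-1.03, 1.9], [-1.14, 1.46], [-1.82, 2.27], [-1.45, 1.34], [-3.14, 3.14]. Speed limits (rad/s): [2.22, 2.22, 2.79, 3.14, 3.14, 3.14].

INTERFACE

Orientations are given as a unit quaternion [w, x, y, z].
In Python, from workcell import arm, optics, workorder gives the robot as it stands.
- The arm moves only by the tool carry_out, never from a script. Its argument "increments" is one flat list of numbers, 5 for each row, row after row: the finger opening in mm, from 0 to 85.4, then the shift along the tool's x, y, z in mm, then the turn about the tool's z in units of 8 degrees (1.0 is 8 degrees). In form: [claw, dx, dy, dz, twist, claw, dx, dy, dz, twist, ...]. A call has 1 to 8 rows; each row is the pose to reach, as a shift and turn from the pose commanded when the call began, along the tool's axes at that moment; what a row does not reach only later rows make up. A row lasts 1/8 s, in which the tool goes at most 62.5 mm and 10.7 degrees, less where a joint would pass 70% of its speed; a pose out of reach is approached as far as the arm can. A call with a gripper value outside its range is refused whole. The fingers move at their own pace and stop on an object; the grip force is fixed at half the most. Time passes only in rows, so rows that repeat a pose let the fingers close. It gives the time, the measured TCP pose, the force, the opening and the grip force at its end, in the units of the state.
- arm.get_state(): the state, without advancing time (a new reading comes with each control period).
- optics.camera(name): name is "scene" or "top" or "wrist"; returns the picture (480x640x3 uint8, red, green, blue); there is no depth.
- optics.camera_info(name): a dict with "fx", "fy", "cx", "cy" (pixels), "origin" and "attitude" of the camera in the world; the wrist camera has in their place "T_tool_cam" (4x4, takes a point from camera to tool coordinates, whose origin is the TCP and whose axes are the flange's). Camera axes: x right, y up, looking along -z (the intrinsics and any distortion apply to the point x, -y, -z); pixel columns grow to the right and rows downward; lengths in m; the calibration is good to about 2 mm. A picture is of the moment at which its call begins: read the wrist's pose just before it. camera_info takes no time and is no camera call.
- workorder.close_job(): hands the job in; it is judged then, once.
Trained networks look in the newest picture that a camera, given by its name, has taken for a name from the list of things; names that differ only in an ending like _2 or _b are one class to them, and where a whole thing is asked for, a point or a joint stands for the part that bears it (a point fixed in the world has none). Each returns a list of dicts, best first, with "confidence" (0 to 1); they miss things now and then, are a little off and sometimes report something else, mostly with a low value. They report only what shows in the picture. A call takes as long as a camera call. They do not tell look-alikes from the thing itself.
- optics.boxes_of(camera, thing): "centre" ([x, y, z] in m, in the coordinates of the camera as it stood for that picture, good to about 4 mm: the middle of the surface that is visible of it).
- optics.silhouettes(camera, thing): "mask" (480x640 bool, what is visible of it).
- optics.spot_point(camera, thing): "centre" ([x, y, z] in m, in the coordinates of the camera as it stood for that picture, good to about 4 mm: a listed point, or the origin of a listed thing).
The state is a dict: "t": time; "q": joint angles; "qvel": joint speeds; "joint_efforts": joint torques, N m; "tcp_pos": TCP position; "tcp_rot": TCP orientation; "wrist_force": force on the tool from outside, world axes, zero at the start; "ft_torque": the same for the moment, N m; "width": finger opening in m; "grasp_force": force on a finger pad.
Only numpy, scipy, OpenCV 4.12 (cv2) and the standard library are available. Lean on these libraries where they do the work, as an engineer would, in place of code of your own. Each camera call takes 0.05 s, during which the arm holds its last target. There are 200 camera calls.

TASK

Turn the small welding turntable until the bent pipe elbow on it faces front (the pointer side of the base) and lock it there: put the index pin down the bore of the lug beside the elbow, ease the table round by pushing its rim (the lugs, not the parts on it) until the pin drops into the hidden hole beneath, and press the pin fully home. Push gently: do not force the table or the pin, and leave the tommy bar and the other things round it where they are.

Things in the scene. Friction and masses are not known exactly. Their poses are not given: they have to be found in the camera images.
- base: Fixed grey base plate of the turntable, 280 x 280 x 8 mm with two side ears. Origin: on the table's turning axis, at bench level; z up; its -x axis is the front, where a small upright pointer plate stands (143 mm out, top 31 mm above bench). Under the lugs a plain grey steel index ring lies on it: outer radius 140 mm, top 24 mm above bench, only one hole in it.
- index_mid (a point): Point of the index ring's top (24 mm above bench) on the pointer line, 118 mm in front of the axis. The ring's only hole (13.5 mm across, same radius) is near it: the ring was trimmed round by hand, so the hole lies up to 9.5 mm to either side (table angle up to 0.08 rad either way of exact front), and a lug over it hides it.
- socket_left (a point): Parking socket on the base's +y ear: centre of its rim, 36 mm above bench; upright tube 27 mm outside, 14 mm bore, floor 10 mm above bench. Holds the index pin or the tommy bar.
- socket_right (a point): The same on the -y ear, 316 mm from the other.
- table (a joint): Turntable angle about the vertical axis through the base origin, rad, growing anticlockwise seen from above; at 0 (or 2 pi = 6.283) the elbow and its lug point exactly along the base's -x, to the front. No stops; turns either way with bearing drag (about 3 N of push at a lug) and stays where it is left. Steel disc 204 mm across, top 40 mm above bench.
- lug_elbow (a point): Mouth of the bore in the dark steel lug beside the elbow: centre of its upper face, 64 mm above bench, 118 mm from the axis. Lug: block 34 mm wide tangentially, 100 to 136 mm from the axis, 27 to 64 mm above bench; its flanks are the places to push. Vertical through bore 13.5 mm across; the index ring's top lies 3 mm below the lug.
- lug_ring (a point): Same point of the like lug beside the straight tube stub, 120 degrees anticlockwise (from above) of the elbow's lug.
- lug_cup (a point): Same point of the like lug beside the cup, 120 degrees clockwise of the elbow's lug.
- pipe_elbow: Bent white pipe elbow, 73 x 86 x 51 mm, fixed on the turntable: the item to bring to the front. Origin under its middle.
- tube_stub: Short tan straight tube, 56 mm across, 55 mm high, fixed on the turntable.
- cup: Light grey open can with a few small rings in it, 67 mm across, 62 mm high, fixed on the turntable; its top, 102 mm above bench, is the highest of the three parts.
- index_pin: Loose pin, 70 to 110 g, parked in one socket: steel shank 12 mm across, 54 mm long, bevelled tip; dark ribbed round head 22 mm across, 26 mm high. Origin: centre of the tip; z up. Tip heights above bench: parked 10 mm; in a lug bore, riding on the ring, 24 mm; over the hole it falls by its weight to 10 mm, head on the lug, and blocks the table, felt as a sudden rise of the push.
- tommy_bar: Loose plain rod, 11 mm across, 80 mm long, standing in the other socket; no head. Origin: its lower end.
- slug: Loose turned aluminium slug 60 mm across, 68 mm high, standing on the bench; origin under it.
- magnet: Loose red welding magnet 90 x 14 mm, 75 mm high, standing on the bench; origin under it.
There are look-alikes about, which are no part of the job. What is shaped like the index_pin but red is not meant.

How it is judged:
By the outcome, as a careful person would: the job done as asked, in the order asked, and still so for the second after the job is handed in, with the robot touching nothing.
It also fails if it takes over 72 s, if anything falls off the work surface, if the arm or the gripper's body presses on something with over 40 N, if the wrist force passes 120 N, or if a joint passes its speed limit or range.

## Working session

There is one attempt and no reset: what is moved stays moved. The work goes in short steps, Python scripts to look and compute and a tool call to move; the robot and the scene stay as the last step left them, time stands still between calls to the robot, and variables do not carry over. Pictures are saved under pics/ and viewed, at most 10 in all, crops included, and the job is handed in when it is done.

Besides the shell and the picture viewer there is one more tool, called as a command line: name --argument value ..., lists and objects as JSON in quotes. carry_out: Moves the arm, as the interface text tells. Its arguments: {"type":"object","properties":{"increments":{"type":"array"}},"required":["increments"]}

```bash
mkdir -p pics
cat > h.py <<'E'
import numpy as np, cv2
from scipy.spatial.transform import Rotation as R
from workcell import arm, optics, workorder
def rot(q): return R.from_quat([q[1],q[2],q[3],q[0]]).as_matrix()
def T(cam):
    i=optics.camera_info(cam); M=np.eye(4)
    if cam=='wrist':
        s=arm.get_state(); M[:3,:3]=rot(s['tcp_rot']); M[:3,3]=s['tcp_pos']; return M@np.array(i['T_tool_cam'])
    a=np.array(i['attitude']); M[:3,:3]=a if a.shape==(3,3) else rot(a); M[:3,3]=i['origin']; return M
def snap(cam,name=None):
    M=T(cam); im=optics.camera(cam)
    if name: cv2.imwrite('pics/'+name,im[:,:,::-1])
    return M,im
def w(M,c): return (M@np.r_[c,1])[:3]
def px(cam,M,p):
    i=optics.camera_info(cam); c=np.linalg.inv(M)@np.r_[p,1]
    return np.array([i['fx']*c[0]/-c[2]+i['cx'], i['fy']*-c[1]/-c[2]+i['cy']])
def ray(cam,M,u,v,z):
    i=optics.camera_info(cam); d=M[:3,:3]@np.array([(u-i['cx'])/i['fx'],-(v-i['cy'])/i['fy'],-1.]); o=M[:3,3]
    return o+d*(z-o[2])/d[2]
def st():
    s=arm.get_state(); print('t',s['t'],'p',np.round(s['tcp_pos'],4),'R',np.round(rot(s['tcp_rot']),3).tolist(),'F',np.round(s['wrist_force'],1),'w',s['width'],'g',s['grasp_force'],'q',np.round(s['q'],2))
    return s
E
python3 - <<'E'
from h import *
st()
for c in ('scene','top','wrist'): print(c,optics.camera_info(c))
for c in ('top','scene'):
    M,im=snap(c,c+'1.png')
    for n in ('base','index_mid','socket_left','socket_right','lug_elbow','lug_ring','lug_cup','pipe_elbow','tube_stub','cup','index_pin','tommy_bar','slug','magnet'):
        for r in optics.spot_point(c,n)[:3]:
            p=w(M,r['centre']); print(c,n,round(r['confidence'],2),np.round(p,3),np.round(px(c,M,p)))
E
```

```text
t 0.0 p [0.1282 0.5087 0.2447] R [[-0.97, 0.244, -0.0], [0.244, 0.97, -0.001], [0.0, -0.001, -1.0]] F [-0.7 -0.8 -0.1] w 0.08517675425913852 g 0.0 q [ 1.32  0.24 -0.01  1.32  0.    1.57]
scene {'fx': 500.3803142855208, 'fy': 500.3803142855208, 'cx': 312.5293552034426, 'cy': 240.28149348495296, 'origin': array([ 0.18805746, -0.65392971,  0.81454265]), 'attitude': array([ 0.90515328,  0.35667822, -0.08900507, -0.21343917])}
top {'fx': 570.2695037375522, 'fy': 570.2695037375522, 'cx': 320.17198126936773, 'cy': 245.8203981686682, 'origin': array([ 0.34903207, -0.06738292,  1.264936  ]), 'attitude': array([-0.70516922, -0.05867684,  0.04006199,  0.70547037])}
wrist {'fx': 396.09313444214587, 'fy': 396.09313444214587, 'cx': 323.5455254373288, 'cy': 240.70144386213713, 'T_tool_cam': array([[-8.07760650e-04,  9.56251488e-01,  2.92544765e-01,
         7.60404787e-02],
       [ 9.99999669e-01,  7.43698163e-04,  3.30198724e-04,
        -1.08361369e-03],
       [ 9.81880173e-05,  2.92544934e-01, -9.56251772e-01,
        -1.27785734e-01],
       [ 0.00000000e+00,  0.00000000e+00,  0.00000000e+00,
[... 1400 characters left out ...]
05.]
scene lug_ring 0.79 [ 0.465 -0.018  0.062] [290. 245.]
scene lug_cup 0.74 [ 0.595 -0.177  0.064] [386. 276.]
scene pipe_elbow 0.87 [ 0.62  -0.027  0.04 ] [357. 231.]
scene tube_stub 0.8 [ 0.52  -0.041  0.043] [319. 250.]
scene tube_stub 0.72 [ 0.573 -0.06   0.001] [345. 260.]
scene tube_stub 0.2 [ 0.596 -0.178  0.062] [387. 277.]
scene cup 0.59 [ 0.581 -0.122  0.045] [365. 266.]
scene index_pin 0.72 [0.562 0.099 0.01 ] [308. 213.]
scene index_pin 0.71 [0.446 0.135 0.003] [255. 221.]
scene tommy_bar 0.63 [ 0.534 -0.217  0.011] [367. 319.]
scene slug 0.91 [0.334 0.278 0.001] [190. 199.]
scene slug 0.22 [ 0.573 -0.062  0.   ] [345. 261.]
scene magnet 0.47 [ 0.522 -0.042  0.042] [320. 250.]
```

View pics/top1.png

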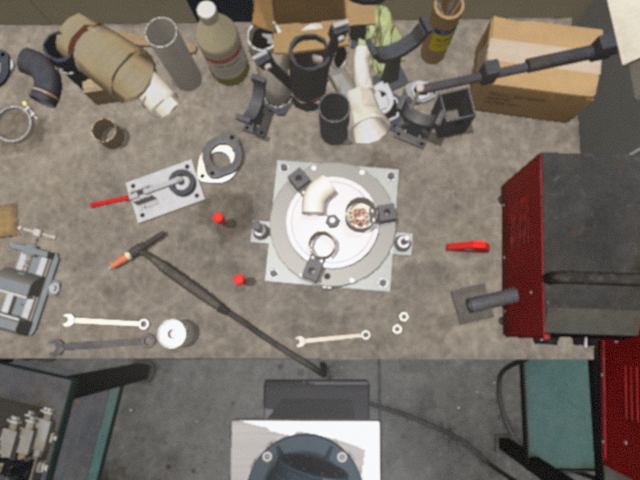

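View pics/scene1.png

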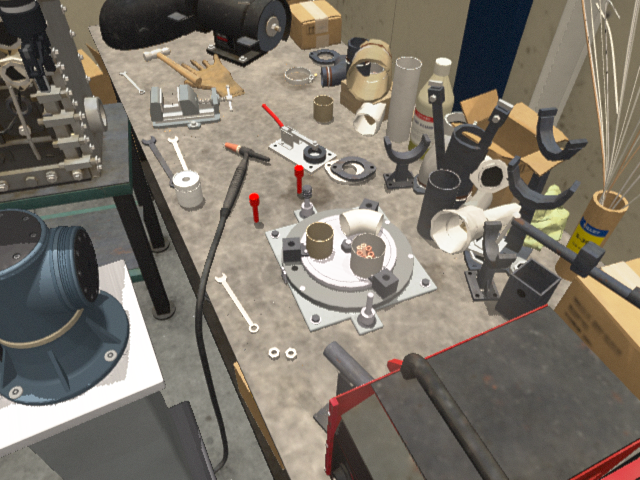

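Seen: in the top view the turntable is centred at about (332,225), with elbow lug (298,178), ring lug (313,269) and cup lug (387,211). There are four pin-like candidates. The red pins at (218,218) and (239,280) are excluded by colour. The bare rod in the right socket (403,242) is the tommy bar. The dark-headed one in the left socket (261,231), scene (307,197), fits the index pin. I'll confirm that in a crop.

```bash
cat >> h.py <<'E'
C=np.array([0.577,-0.0613]); PHI=np.deg2rad(175.2)   # table axis, front direction
def rows(targets,claw):
    """targets: (x,y,z,yang_deg) -> rows relative to present pose"""
    s=arm.get_state(); A=rot(s['tcp_rot']); ya=np.rad2deg(np.arctan2(A[1,1],A[0,1]))
    for t in targets:
        d=A.T@(np.array(t[:3])-s['tcp_pos'])*1000
        tw=-((t[3]-ya+180)%360-180)/8
        print([claw,*np.round(d,1).tolist(),round(tw,2)])
def arc(th,r=0.118,z=0.056):
    a=np.deg2rad(th); return (C[0]+r*np.cos(a),C[1]+r*np.sin(a),z,th-90)
E
python3 - <<'E'
from h import *
im=cv2.imread('pics/scene1.png'); a=cv2.resize(im[165:235,270:345],(400,373),interpolation=3); b=cv2.resize(im[280:350,330:405],(400,373),interpolation=3)
cv2.imwrite('pics/c1.png',np.hstack([a,b]))
rows([arc(140,z=0.20),arc(140,z=0.15)],0)
E
```

```text
[0, -468.3, -391.9, 45.3, np.float64(3.23)]
[0, -468.3, -391.9, 95.3, np.float64(3.23)]
```

View pics/c1.png

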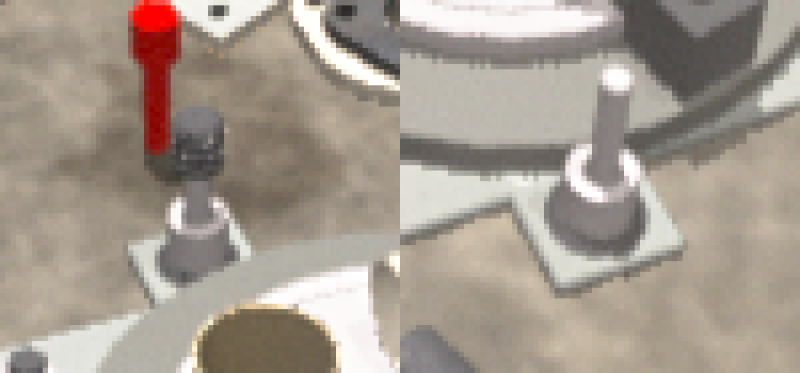

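The left crop shows a dark ribbed head on a steel shank in the left socket, which is the index pin. The red pin stands beside it, and the right crop shows the plain tommy bar. First I move in behind the ring lug.

carry_out --increments '[0,-468,-392,45,3.2,0,-468,-392,45,3.2,0,-468,-392,45,3.2,0,-468,-392,45,3.2,0,-468,-392,45,3.2,0,-468,-392,45,3.2,0,-468,-392,45,3.2,0,-468,-392,45,3.2]'

```text
t: 2.5
tcp_pos: [0.4218, 0.1033, 0.2088]
tcp_rot: [0.0, 0.34, 0.94, 0.0]
wrist_force: [0.2, 1.3, 0.3]
width: -0.0005
grasp_force: 0.0
```

carry_out --increments '[0,0,0,0,0,0,0,0,0,0,0,0,0,0,0,0,0,0,0,0]'

```text
t: 3.0
tcp_pos: [0.4202, 0.1063, 0.2087]
tcp_rot: [0.0, 0.339, 0.941, 0.0]
wrist_force: [0.4, 0.3, 0.3]
width: 0.0001
grasp_force: 0.0
```

Run:
```python
from h import *
st()
for c in ('wrist',):
  M,im=snap(c,'w1.png')
  for n in ('lug_elbow','lug_ring','lug_cup','socket_left','socket_right','index_mid','base','index_pin'):
    for r in optics.spot_point(c,n)[:2]:
        p=w(M,r['centre']); print(n,round(r['confidence'],2),np.round(p,4),np.round(px(c,M,p)))
rows([arc(140,z=0.20),arc(140)],0)
```

```text
t 3.0 p [0.4202 0.1063 0.2087] R [[-0.771, 0.637, 0.0], [0.637, 0.771, 0.0], [-0.0, 0.0, -1.0]] F [0.4 0.3 0.3] w 7.759811287972973e-05 g 0.0 q [ 0.25  0.1  -0.28  1.19  0.    0.94]
lug_ring 0.68 [ 0.4668 -0.0154  0.0608] [246. 365.]
socket_left 0.78 [0.5565 0.0988 0.0373] [420. 345.]
index_mid 0.71 [ 0.4561 -0.049   0.022 ] [219. 352.]
index_pin 0.82 [ 0.5836  0.1826 -0.0024] [500. 291.]
index_pin 0.68 [ 0.4488  0.1388 -0.0047] [375. 211.]
[0, -108.7, -27.6, 8.6, np.float64(0.03)]
[0, -108.7, -27.6, 152.6, np.float64(0.03)]
```

View pics/w1.png

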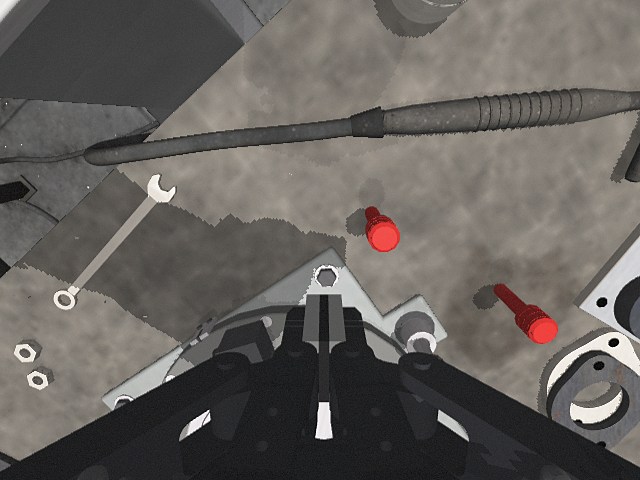

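The wrist picture shows the closed fingertips at (323,320), the ring lug at (246,345), the dark index pin head at (418,328) and the red pins at (382,235) and (543,330). Next I descend behind the lug.

carry_out --increments '[0,-54,-14,4,0,0,-109,-28,9,0,0,-109,-28,9,0,0,-109,-28,60,0,0,-109,-28,105,0,0,-109,-28,153,0,0,-109,-28,153,0,0,-109,-28,153,0]'

```text
t: 4.45
tcp_pos: [0.4873, 0.0142, 0.057]
tcp_rot: [0.0, 0.34, 0.941, 0.0]
wrist_force: [-0.6, -0.3, 0.6]
width: -0.0003
grasp_force: 0.0
```

Run:
```python
from h import *
st()
rows([arc(t) for t in range(144,176,4)],0)
```

```text
t 4.45 p [0.4873 0.0142 0.057 ] R [[-0.769, 0.639, 0.001], [0.639, 0.769, 0.0], [-0.001, 0.001, -1.0]] F [-0.6 -0.3  0.6] w -0.0002506556296417111 g 0.0 q [ 0.03  0.32 -0.43  0.82 -0.    0.72]
[0, 0.5, -8.4, 1.0, np.float64(-0.47)]
[0, -0.4, -16.6, 1.0, np.float64(-0.97)]
[0, -1.8, -24.7, 1.0, np.float64(-1.47)]
[0, -3.7, -32.7, 1.0, np.float64(-1.97)]
[0, -6.2, -40.6, 1.0, np.float64(-2.47)]
[0, -9.3, -48.2, 0.9, np.float64(-2.97)]
[0, -12.8, -55.7, 0.9, np.float64(-3.47)]
[0, -16.9, -62.8, 0.9, np.float64(-3.97)]
```

carry_out --increments '[0,0.5,-8,1,-0.5,0,-0.4,-16.6,1,-1,0,-1.8,-24.7,1,-1.5,0,-3.7,-32.7,1,-2,0,-6.2,-40.6,1,-2.5,0,-9.3,-48.2,1,-3,0,-12.8,-55.7,1,-3.5,0,-17,-63,1,-4]'

```text
t: 5.45
tcp_pos: [0.4617, -0.045, 0.0572]
tcp_rot: [0.003, 0.066, 0.998, 0.001]
wrist_force: [3.0, 4.9, -0.7]
width: -0.0002
grasp_force: 1.8
```

Run:
```python
from h import *
st()
M,im=snap('top')
for n in ('lug_elbow','lug_ring','lug_cup'):
    for r in optics.spot_point('top',n)[:1]:
        p=w(M,r['centre']); d=p[:2]-C; print(n,round(r['confidence'],2),np.round(p,4),np.rad2deg(np.arctan2(d[1],d[0]))%360,np.hypot(*d))
rows([arc(t) for t in range(176,208,4)],0)
```

```text
t 5.45 p [ 0.4617 -0.045   0.0572] R [[-0.991, 0.132, 0.005], [0.132, 0.991, 0.001], [-0.005, 0.002, -1.0]] F [ 3.   4.9 -0.7] w -0.00023203257094164007 g 1.7577166703995317 q [-0.1   0.28 -0.48  0.8   0.    0.03]
lug_elbow 0.78 [0.6162 0.0488 0.0618] 70.41225822599368 0.1168230401608467
lug_cup 0.88 [ 0.6547 -0.159   0.0655] 308.4951399162236 0.12476816540610117
[0, 0.1, -7.7, 0.1, np.float64(-0.48)]
[0, -0.8, -15.9, 0.1, np.float64(-0.98)]
[0, -2.2, -24.0, 0.1, np.float64(-1.48)]
[0, -4.2, -32.0, 0.1, np.float64(-1.98)]
[0, -6.7, -39.8, 0.1, np.float64(-2.48)]
[0, -9.8, -47.5, 0.1, np.float64(-2.98)]
[0, -13.3, -54.9, 0.1, np.float64(-3.48)]
[0, -17.4, -62.0, 0.1, np.float64(-3.98)]
```

carry_out --increments '[0,0,-7.7,0,-0.5,0,-0.8,-15.9,0,-1,0,-2.2,-24,0,-1.5,0,-4.2,-32,0,-2,0,-6.7,-39.8,0,-2.5,0,-9.8,-47.5,0,-3,0,-13.3,-55,0,-3.5,0,-17.4,-62,0,-4]'

```text
t: 6.65
tcp_pos: [0.4687, -0.1085, 0.0553]
tcp_rot: [0.0, -0.211, 0.978, 0.0]
wrist_force: [0.2, 4.5, 1.7]
width: 0.0002
grasp_force: 1.9
```

Run:
```python
from h import *
st()
rows([arc(t) for t in range(207,231,3)],0)
```

```text
t 6.65 p [ 0.4687 -0.1085  0.0553] R [[-0.911, -0.412, 0.001], [-0.412, 0.911, 0.001], [-0.001, 0.001, -1.0]] F [0.2 4.5 1.7] w 0.0002075068947408368 g 1.8815375945996493 q [-0.23  0.31 -0.44  0.82  0.   -0.65]
[0, -0.3, -7.1, -0.7, np.float64(-0.33)]
[0, -0.7, -13.3, -0.7, np.float64(-0.71)]
[0, -1.5, -19.4, -0.7, np.float64(-1.08)]
[0, -2.6, -25.5, -0.7, np.float64(-1.46)]
[0, -4.0, -31.5, -0.7, np.float64(-1.83)]
[0, -5.7, -37.5, -0.7, np.float64(-2.21)]
[0, -7.7, -43.3, -0.7, np.float64(-2.58)]
[0, -10.1, -49.0, -0.7, np.float64(-2.96)]
```

carry_out --increments '[0,0,-7,0,-0.3,0,-0.7,-13.3,0,-0.7,0,-1.5,-19.4,0,-1.1,0,-2.6,-25.5,0,-1.5,0,-4,-31.5,0,-1.8,0,-5.7,-37.5,0,-2.2,0,-7.7,-43.3,0,-2.6,0,-10,-49,0,-3]'

```text
t: 7.65
tcp_pos: [0.4973, -0.1489, 0.0551]
tcp_rot: [-0.0, -0.409, 0.912, 0.001]
wrist_force: [-2.6, 3.1, 1.6]
width: -0.0001
grasp_force: 1.7
```

carry_out --increments '[0,0,3,0,0,0,0,4,-50,0,0,0,4,-110,0,0,0,4,-110,0]'

```text
t: 8.15
tcp_pos: [0.4969, -0.1475, 0.1694]
tcp_rot: [0.003, -0.408, 0.913, -0.003]
wrist_force: [0.4, -0.0, -0.4]
width: -0.0002
grasp_force: 0.0
```

Run:
```python
from h import *
st()
for c in ('top','scene'):
  M,im=snap(c,c+'2.png')
  for n in ('lug_elbow','lug_ring','lug_cup'):
    for r in optics.spot_point(c,n)[:1]:
        p=w(M,r['centre']); d=p[:2]-C; print(n,round(r['confidence'],2),np.round(p,4),np.rad2deg(np.arctan2(d[1],d[0]))%360,np.hypot(*d))
rows([arc(108,z=0.165)],0)
```

```text
t 8.15 p [ 0.4969 -0.1475  0.1694] R [[-0.667, -0.745, 0.008], [-0.745, 0.667, -0.003], [-0.003, -0.008, -1.0]] F [ 0.4 -0.  -0.4] w -0.000199962656741816 g 0.0 q [-0.29  0.26 -0.19  1.12 -0.   -1.13]
lug_elbow 0.91 [0.5054 0.0377 0.0637] 125.89058490503947 0.12214227430911245
lug_cup 0.7 [ 0.6939 -0.0603  0.0677] 0.48113366632703625 0.11686906643287806
lug_cup 0.93 [ 0.6964 -0.0508  0.0605] 5.038011078331925 0.11982146918091038
[0, -178.5, 97.0, -1.4, np.float64(15.03)]
```

carry_out --increments '[0,-60,32,0,1.3,0,-120,64,0,2.6,0,-178,97,0,4,0,-178,97,0,5.3,0,-178,97,0,6.6,0,-178,97,0,7.9,0,-178,97,0,9.2,0,-178,97,0,10.5]'

```text
t: 9.55
tcp_pos: [0.5404, 0.0504, 0.1638]
tcp_rot: [-0.001, 0.298, 0.955, -0.0]
wrist_force: [0.2, 0.2, -0.1]
width: 0.0002
grasp_force: 0.0
```

carry_out --increments '[0,0,0,0,1.3,0,0,0,0,2.6,0,0,0,0,4,0,0,0,0,4.5,0,0,0,0,4.5,0,0,0,0,4.5]'

```text
t: 10.3
tcp_pos: [0.5405, 0.0503, 0.1642]
tcp_rot: [-0.0, 0.575, 0.818, -0.0]
wrist_force: [-0.1, 0.5, -0.9]
width: 0.0004
grasp_force: 0.0
```

Run:
```python
from h import *
st()
M,im=snap('wrist','w2.png')
for n in ('lug_elbow','socket_left','index_pin'):
    for r in optics.spot_point('wrist',n)[:2]:
        p=w(M,r['centre']); d=p[:2]-C; print(n,round(r['confidence'],2),np.round(p,4),np.rad2deg(np.arctan2(d[1],d[0]))%360,np.hypot(*d),np.round(px('wrist',M,p)))
rows([arc(108,z=0.165),arc(108)],0)
```

```text
t 10.3 p [0.5405 0.0503 0.1642] R [[-0.339, 0.941, -0.001], [0.941, 0.339, -0.0], [0.0, -0.001, -1.0]] F [-0.1  0.5 -0.9] w 0.0004391323987633296 g 0.0 q [ 0.09  0.31 -0.13  1.14 -0.    1.32]
lug_elbow 0.88 [0.5109 0.0316 0.064 ] 125.42725572627884 0.11398856325365611 [271. 260.]
socket_left 0.93 [0.5592 0.1009 0.0367] 96.27291155967272 0.16317560203156956 [381. 174.]
index_pin 0.92 [0.5572 0.0983 0.0062] 97.0691631012842 0.16079264588535638 [371. 171.]
index_pin 0.76 [ 0.5808  0.18   -0.0012] 89.08916171511315 0.24128477270033324 [446.  68.]
[0, 0.6, 0.1, -0.5, np.float64(0.22)]
[0, 0.6, 0.1, 108.5, np.float64(0.22)]
```

View pics/w2.png

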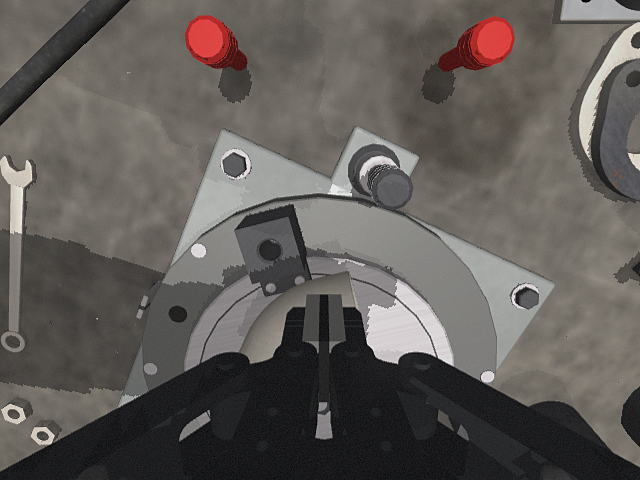

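Run:
```python
from h import *
M=T('wrist')
for nm,(u,v,z) in dict(hole=(178,313,.024),bore=(269,250,.064),pinhead=(393,187,.09)).items():
    p=ray('wrist',M,u,v,z); d=p[:2]-C; print(nm,np.round(p,4),np.rad2deg(np.arctan2(d[1],d[0]))%360,np.hypot(*d))
for r in (.107,.118,.129):
  for z in (.042,.08): print(r,z,px('wrist',M,np.array([*arc(108,r)[:2],z])))
im=cv2.imread('pics/w2.png');
i=im[270:360,130:230]; g=cv2.cvtColor(i,6); m=(g<45).astype(np.uint8); n,l,s,c=cv2.connectedComponentsWithStats(m); print(s,c+[130,270])
for n in ('base','index_mid','lug_elbow'):
    for r in optics.spot_point('wrist',n)[:2]: print(n,r['confidence'],w(M,r['centre']))
```

```text
hole [ 0.4578 -0.0478  0.024 ] 173.51445164293028 0.11993529313145142
bore [0.5082 0.0374 0.064 ] 124.89755694588146 0.1202803119785705
pinhead [0.5585 0.1007 0.09  ] 96.51894985891091 0.16308714609199695
0.107 0.042 [325.93595047 252.61832539]
0.107 0.08 [326.28196639 273.86438578]
0.118 0.042 [326.4703217  236.80893697]
0.118 0.08 [326.90773203 255.80240459]
0.129 0.042 [327.01804521 220.60452044]
0.129 0.08 [327.55169952 237.21504856]
[[   0    0  100   90 8628]
 [  22   13    3    3    5]
 [  15   33    5    7   11]
 [   9   35    1    1    1]
 [  39   36   18   16  230]
 [  99   39    1    1    1]
 [  97   41    1    1    1]
 [  95   43    1    1    1]
 [  92   45    2    2    2]
 [  88   49    2    2    2]
 [  87   52    1    1    1]
 [  85   55    1    1    1]
 [  83   59    1    1    1]
 [  81   62    1    1    1]
 [  78   66    2    2    2]
 [  77   69    1    1    1]
 [  75   74    1    1    1]
 [  74   78    1    1    1]
 [  73   80    1    2    2]
 [  79   83   21    7  106]
 [  72   85    1    1    1]] [[179.02758461 314.00370885]
 [153.2        283.8       ]
 [146.81818182 305.81818182]
 [139.         305.        ]
 [177.46956522 313.56086957]
 [229.         309.        ]
 [227.         311.        ]
 [225.         313.        ]
 [222.5        315.5       ]
 [218.5        319.5       ]
 [217.         322.        ]
 [215.         325.        ]
 [213.         329.        ]
 [211.         332.        ]
 [208.5        336.5       ]
 [207.         339.        ]
 [205.         344.        ]
 [204.         348.        ]
 [203.         350.5       ]
 [221.24528302 356.58490566]
 [202.         355.        ]]
lug_elbow 0.88 [0.51110206 0.03164451 0.06426282]
```

The picture shows the elbow lug's bore at (269,250), the index pin head at (393,187), and the ring's one hole in the open at (178,313). That hole sits at about 173.5°. I'll push the elbow lug from behind to about 155°.

Run:
```python
from h import *
rows([arc(103,.12,z=0.164),arc(103,.12,z=.056)]+[arc(t,.12) for t in range(108,142,4)],0)
```

```text
[0, 1.8, 10.5, 0.6, np.float64(0.84)]
[0, 1.8, 10.5, 108.6, np.float64(0.84)]
[0, 2.6, 0.1, 108.6, np.float64(0.22)]
[0, 2.6, -8.3, 108.6, np.float64(-0.28)]
[0, 1.9, -16.6, 108.6, np.float64(-0.78)]
[0, 0.7, -24.9, 108.6, np.float64(-1.28)]
[0, -1.0, -33.1, 108.6, np.float64(-1.78)]
[0, -3.4, -41.2, 108.6, np.float64(-2.28)]
[0, -6.3, -49.0, 108.6, np.float64(-2.78)]
[0, -9.7, -56.7, 108.6, np.float64(-3.28)]
[0, -13.7, -64.0, 108.6, np.float64(-3.78)]
```

carry_out --increments '[0,2,10.5,0,0.8,0,2,10.5,50,0.8,0,2,10.5,85,0.8,0,2,10.5,108.5,0.8,0,2,10.5,108.5,0.8,0,2.6,0,108.5,0.2,0,2.6,-8.3,108.5,-0.3,0,2,-16.6,108.5,-0.8]'

```text
t: 11.65
tcp_pos: [0.5257, 0.0472, 0.0575]
tcp_rot: [0.001, 0.528, 0.849, 0.001]
wrist_force: [3.7, 3.1, -3.7]
width: 0.0002
grasp_force: 2.5
```

Run:
```python
from h import *
st()
rows([arc(t,.12) for t in range(120,142,3)],0)
```

```text
t 11.65 p [0.5257 0.0472 0.0575] R [[-0.443, 0.896, 0.003], [0.896, 0.443, 0.001], [-0.0, 0.003, -1.0]] F [ 3.7  3.1 -3.7] w 0.00020013822615983797 g 2.510225456626358 q [ 0.09  0.37 -0.33  0.86  0.    1.2 ]
[0, -0.2, -9.8, 1.5, np.float64(-0.46)]
[0, -0.8, -16.1, 1.5, np.float64(-0.84)]
[0, -1.7, -22.3, 1.5, np.float64(-1.21)]
[0, -2.9, -28.5, 1.4, np.float64(-1.59)]
[0, -4.4, -34.6, 1.4, np.float64(-1.96)]
[0, -6.3, -40.6, 1.4, np.float64(-2.34)]
[0, -8.5, -46.5, 1.4, np.float64(-2.71)]
[0, -10.9, -52.2, 1.4, np.float64(-3.09)]
```

carry_out --increments '[0,-0.2,-9,1,-0.5,0,-0.8,-16,1,-0.8,0,-1.7,-22.3,1,-1.2,0,-2.9,-28.5,1,-1.6,0,-4.4,-34.6,1,-2,0,-6.3,-40.6,1,-2.3,0,-8.5,-45,1,-2.7,0,-8.5,-45,1,-2.7]'

```text
t: 12.65
tcp_pos: [0.4886, 0.0192, 0.0565]
tcp_rot: [0.001, 0.361, 0.933, 0.001]
wrist_force: [0.6, 0.5, 1.6]
width: -0.0004
grasp_force: 0.8
```

carry_out --increments '[0,0,4,0,0,50,0,4,-60,0,50,0,4,-115,0,50,0,4,-115,0]'

```text
t: 13.15
tcp_pos: [0.4931, 0.0224, 0.1743]
tcp_rot: [0.004, 0.361, 0.933, 0.001]
wrist_force: [0.2, 0.6, -0.7]
width: 0.0499
grasp_force: 0.0
```

Run:
```python
from h import *
st()
M,im=snap('wrist')
for n in ('lug_elbow','socket_left','index_pin'):
    for r in optics.spot_point('wrist',n)[:1]:
        p=w(M,r['centre']); d=p[:2]-C; print(n,round(r['confidence'],2),np.round(p,4),np.rad2deg(np.arctan2(d[1],d[0]))%360,np.hypot(*d),np.round(px('wrist',M,p)))
rows([(.5585,.1005,.17,t) for t in (50,80,90)],50)
```

```text
t 13.15 p [0.4931 0.0224 0.1743] R [[-0.74, 0.673, 0.008], [0.673, 0.74, -0.0], [-0.006, 0.005, -1.0]] F [ 0.2  0.6 -0.7] w 0.04986850254175945 g 0.0 q [ 0.05  0.22 -0.23  1.12 -0.    0.78]
index_pin 0.69 [0.558  0.0949 0.0077] 96.9324622517567 0.15738843071298877 [452. 220.]
[50, 1.8, 104.2, -1.2, np.float64(-0.28)]
[50, 1.8, 104.2, -1.2, np.float64(-4.03)]
[50, 1.8, 104.2, -1.2, np.float64(-5.28)]
```

carry_out --increments '[50,1,52,0,0,50,2,103,0,0,50,2,103,0,0,50,2,103,0,0,50,2,103,0,0]'

```text
t: 13.98
tcp_pos: [0.5573, 0.0989, 0.1695]
tcp_rot: [-0.001, 0.361, 0.933, -0.001]
wrist_force: [-0.1, -0.1, -0.0]
width: 0.0505
grasp_force: 0.0
```

Run:
```python
from h import *
s=st()
M,im=snap('wrist','w3.png')
for n in ('lug_elbow','index_pin'):
    for r in optics.spot_point('wrist',n)[:2]:
        p=w(M,r['centre']); d=p[:2]-C; print(n,round(r['confidence'],2),np.round(p,4),np.round(px('wrist',M,p)))
print(px('wrist',M,np.array([*s['tcp_pos'][:2],.09])))
for r in optics.silhouettes('wrist','index_pin')[:2]:
    ys,xs=np.where(r['mask']); print(r['confidence'],xs.min(),xs.max(),ys.min(),ys.max())
```

```text
t 13.975 p [0.5573 0.0989 0.1695] R [[-0.74, 0.673, -0.002], [0.673, 0.74, -0.0], [0.001, -0.001, -1.0]] F [-0.1 -0.1 -0. ] w 0.05050104358724418 g 0.0 q [ 0.18  0.34 -0.06  1.17 -0.    0.91]
lug_elbow 0.8 [ 0.473  -0.0116  0.0621] [108. 264.]
index_pin 0.9 [ 0.4487  0.1384 -0.0022] [264.  73.]
index_pin 0.83 [ 0.5799  0.1832 -0.0041] [429. 169.]
[326.79184154 261.30368896]
0.86 214 266 32 81
0.85 310 348 226 278
```

View pics/w3.png

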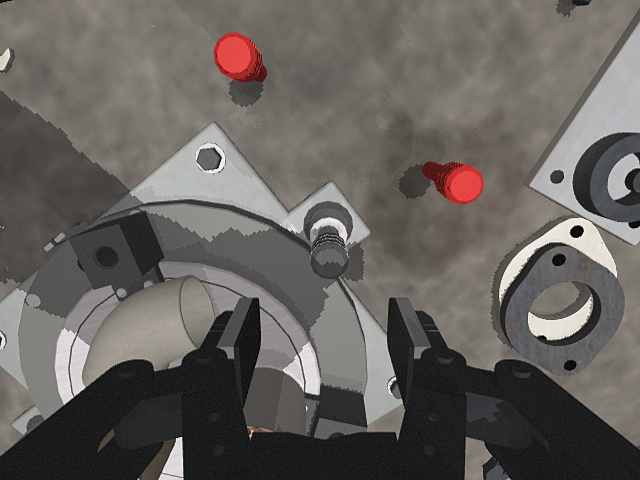

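The head top is at (329,261), within 2 px of the projected TCP point (327,261). The elbow lug's bore is at (106,257). I descend and grasp.

carry_out --increments '[50,0,0,50,0,50,0,0,80,0,50,0,0,94,0,50,0,0,94,0,15,0,0,94,0,15,0,0,94,0,15,0,0,94,0,15,0,0,94,0]'

```text
t: 15.18
tcp_pos: [0.5592, 0.0999, 0.0775]
tcp_rot: [0.001, 0.36, 0.933, 0.001]
wrist_force: [-0.4, 0.0, 6.6]
width: 0.0201
grasp_force: 58.7
```

carry_out --increments '[15,0,0,0,0,15,0,0,-40,0,15,0,0,-90,0,15,0,0,-90,0,15,0,0,-90,0]'

```text
t: 15.8
tcp_pos: [0.558, 0.0997, 0.1658]
tcp_rot: [-0.0, 0.36, 0.933, -0.0]
wrist_force: [-0.5, -0.7, -1.4]
width: 0.0198
grasp_force: 59.8
```

Run:
```python
from h import *
s=st()
M,im=snap('wrist','w4.png')
for n in ('lug_elbow','index_pin'):
    for r in optics.spot_point('wrist',n)[:2]:
        p=w(M,r['centre']); print(n,round(r['confidence'],2),np.round(p,4),np.round(px('wrist',M,p)))
rows([(.470,-.012,.165,48)],15)
```

```text
t 15.8 p [0.558  0.0997 0.1658] R [[-0.74, 0.672, -0.0], [0.672, 0.74, -0.0], [-0.0, -0.0, -1.0]] F [-0.5 -0.7 -1.4] w 0.019837301647854657 g 59.75450478843413 q [ 0.18  0.35 -0.07  1.16 -0.    0.91]
lug_elbow 0.62 [ 0.474  -0.0104  0.0635] [104. 267.]
index_pin 0.87 [ 5.825e-01  1.800e-01 -5.000e-04] [429. 175.]
index_pin 0.71 [ 0.4487  0.138  -0.0047] [261.  73.]
[15, -10.3, -141.4, -0.0, np.float64(-0.03)]
```

View pics/w4.png

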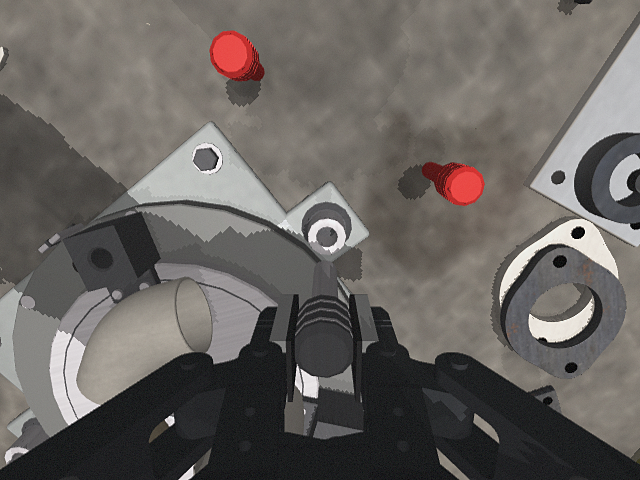

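The pin is held upright between the pads at (323,335), and the empty socket bore at (326,236) lies just below its tip. The bore is at (101,257). I'll measure both and move over the lug.

Run:
```python
from h import *
M=T('wrist'); s=arm.get_state(); A=rot(s['tcp_rot'])
im=cv2.cvtColor(cv2.imread('pics/w4.png'),6)
def dark(x0,x1,y0,y1,th):
    n,l,st_,c=cv2.connectedComponentsWithStats((im[y0:y1,x0:x1]<th).astype(np.uint8))
    for k in range(1,n):
        if st_[k,4]>40: print(th,st_[k].tolist(),np.round(c[k]+[x0,y0],1))
for th in (25,35,45): dark(80,125,240,280,th)
for th in (40,60,90): dark(306,348,218,256,th)
for n,u,v,z in (('sock',326,236,.036),('bore',101.5,257.5,.064)):
    p=ray('wrist',M,u,v,z); print(n,np.round(p,4),'tool',np.round(A.T@(p-s['tcp_pos'])*1000,1))
```

```text
45 [11, 8, 22, 21, 330] [101.2 258. ]
60 [0, 28, 10, 10, 45] [309.4 251.6]
90 [0, 0, 17, 24, 114] [309.6 224.9]
90 [37, 0, 5, 24, 53] [346.1 227.8]
90 [18, 11, 14, 18, 83] [332.6 237.1]
90 [0, 27, 11, 11, 65] [309.4 251.6]
sock [0.5569 0.0996 0.036 ] tool [ 2.000e-01 -1.000e-01  1.287e+02]
bore [ 0.4686 -0.0059  0.064 ] tool [  -5.3 -137.6  101. ]
```

carry_out --increments '[15,-2,-45,-10,0,15,-4,-92,-20,0,15,-5.5,-137.5,-20,0,15,-5.5,-137.5,-20,0,15,-5.5,-137.5,-20,0,15,-5.5,-137.5,-20,0,15,-5.5,-137.5,-20,0]'

```text
t: 16.82
tcp_pos: [0.4702, -0.0052, 0.1857]
tcp_rot: [-0.0, 0.36, 0.933, -0.0]
wrist_force: [-0.1, -0.3, -1.4]
width: 0.0204
grasp_force: 59.8
```

Run:
```python
from h import *
s=st(); M,im=snap('wrist','w5.png'); A=rot(s['tcp_rot'])
g=cv2.cvtColor(im,cv2.COLOR_RGB2GRAY)
x0,x1,y0,y1=280,370,190,290
cv2.imwrite('pics/c5.png',cv2.resize(im[180:300,260:390,::-1],(650,600),interpolation=2))
for th in (35,45):
    n,l,q,c=cv2.connectedComponentsWithStats((g[y0:y1,x0:x1]<th).astype(np.uint8))
    for k in range(1,n):
        if q[k,4]>60:
            u,v=c[k]+[x0,y0]; p=ray('wrist',M,u,v,.064); print(th,q[k].tolist(),np.round([u,v],1),'tool',np.round(A.T@(p-s['tcp_pos'])*1000,1))
print(px('wrist',M,s['tcp_pos']+A@[0,0,s['tcp_pos'][2]-.064]))
```

```text
t 16.825 p [ 0.4702 -0.0052  0.1857] R [[-0.741, 0.672, -0.001], [0.672, 0.741, -0.0], [0.0, -0.0, -1.0]] F [-0.1 -0.3 -1.4] w 0.020362173518780464 g 59.828655507881194 q [-0.01  0.17 -0.25  1.14 -0.    0.73]
45 [10, 9, 51, 23, 438] [315.5 209.8] tool [ 19.8  -6.9 121.7]
45 [32, 44, 20, 16, 234] [321.7 241.7] tool [ -1.6  -2.9 121.7]
[326.13869939 239.28953709]
```

View pics/c5.png

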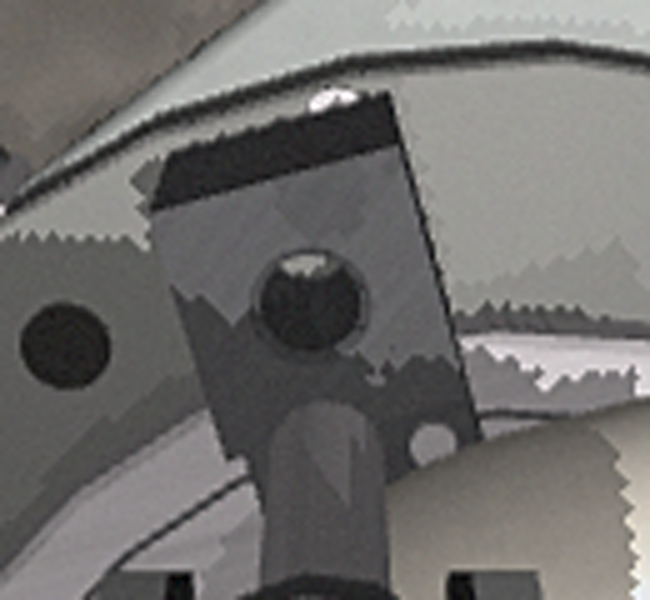

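The crop shows the bore centred at full-image (322.2,240), the pin tip edge at (325.4,260) and the ring's hole at (273,249).

Run:
```python
from h import *
s=arm.get_state(); M=T('wrist'); A=rot(s['tcp_rot']); P=s['tcp_pos']
f=lambda *t: np.round(px('wrist',M,P+A@(np.array(t)/1000)),1)
for r in (4,5,6): print('tip edge',r,f(r,0,67.5))
print('shank L/R at 60', f(3,-6,60),f(3,6,60))
p=ray('wrist',M,322.2,240,.064); print('bore tool',A.T@(p-P)*1000)
p=ray('wrist',M,273,249,.024); d=p[:2]-C; print('hole',p,np.rad2deg(np.arctan2(d[1],d[0])))
```

```text
tip edge 4 [326.8 261.9]
tip edge 5 [326.8 260.1]
tip edge 6 [326.8 258.3]
shank L/R at 60 [315.  268.8] [338.7 268.8]
bore tool [ -0.51643749  -2.59276757 121.77980723]
hole [ 0.45749288 -0.04872046  0.024     ] 173.99106740032278
```

carry_out --increments '[15,-0.5,-1.9,0,0,15,-0.5,-1.9,25,0,15,-0.5,-1.9,45,0,15,-0.5,-1.9,50,0,15,-0.5,-1.9,53,0,15,-0.5,-1.9,55,0,15,-0.5,-1.9,57,0,15,-0.5,-1.9,58,0]'

```text
t: 17.88
tcp_pos: [0.469, -0.0075, 0.1282]
tcp_rot: [0.0, 0.36, 0.933, 0.0]
wrist_force: [0.3, -0.3, -0.7]
width: 0.0201
grasp_force: 59.8
```

Run:
```python
from h import *
st()
```

```text
t 17.875 p [ 0.469  -0.0075  0.1282] R [[-0.74, 0.672, 0.0], [0.672, 0.74, -0.0], [-0.0, 0.0, -1.0]] F [ 0.3 -0.3 -0.7] w 0.020090918552971695 g 59.81807900592685 q [-0.02  0.22 -0.36  1.   -0.    0.72]
```

carry_out --increments '[15,0,0,3,0,15,0,0,5,0,15,0,0,8,0,15,0,0,11,0]'

```text
t: 18.38
tcp_pos: [0.469, -0.0075, 0.1169]
tcp_rot: [0.0, 0.36, 0.933, -0.0]
wrist_force: [0.6, 0.5, -2.2]
width: 0.0199
grasp_force: 59.8
```

carry_out --increments '[15,0,0,7,0,15,0,0,14,0,15,0,0,20,0,15,0,0,23,0,15,0,0,23,0]'

```text
t: 19.0
tcp_pos: [0.469, -0.0074, 0.0938]
tcp_rot: [-0.0, 0.36, 0.933, 0.0]
wrist_force: [3.0, 1.3, -2.1]
width: 0.02
grasp_force: 59.7
```

Run:
```python
from h import *
st()
```

```text
t 19.0 p [ 0.469  -0.0074  0.0938] R [[-0.74, 0.672, -0.0], [0.672, 0.74, 0.0], [0.0, -0.0, -1.0]] F [ 3.   1.3 -2.1] w 0.020033289348666418 g 59.68209357582964 q [-0.02  0.25 -0.41  0.91  0.    0.72]
```

carry_out --increments '[45,0,0,0,0,45,0,0,0,0,45,0,0,-30,0,45,0,0,-80,0,0,0,45,-80,0,0,0,45,-80,0,0,0,45,-80,0,0,0,45,-80,0]'

```text
t: 20.0
tcp_pos: [0.4984, 0.0254, 0.1737]
tcp_rot: [-0.0, 0.361, 0.933, -0.0]
wrist_force: [-0.5, -0.4, -0.7]
width: -0.0
grasp_force: 0.0
```

Run:
```python
from h import *
st()
M,im=snap('wrist','w6.png')
rows([arc(131,.12,z=.17),arc(131,.12,z=.057)],0)
```

```text
t 20.0 p [0.4984 0.0254 0.1737] R [[-0.74, 0.673, -0.001], [0.673, 0.74, -0.0], [0.001, -0.001, -1.0]] F [-0.5 -0.4 -0.7] w -5.695153041749925e-06 g 0.0 q [ 0.05  0.23 -0.21  1.13 -0.    0.79]
[0, 2.8, 2.8, 3.8, np.float64(0.84)]
[0, 2.8, 2.9, 116.8, np.float64(0.84)]
```

View pics/w6.png

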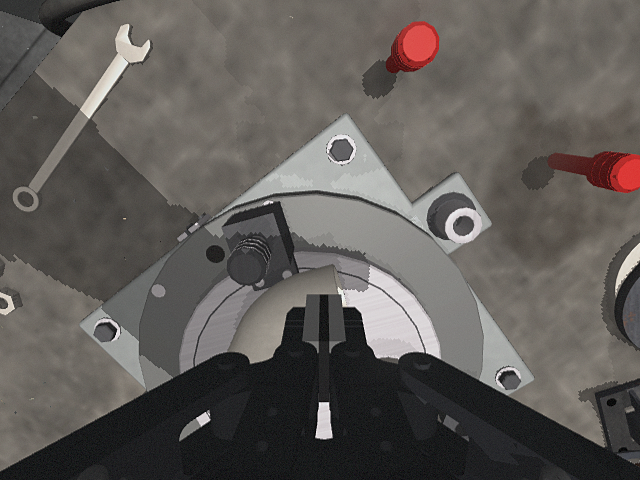

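The pin stands in the elbow lug at (250,260), with the hole at (215,253) just ahead of it. To keep the finger linkage clear of the pin head, I'll push the ring lug instead.

Run:
```python
from h import *
rows([arc(250,.119,z=.172)],0)
M,im=snap('top')
for n in ('lug_ring','lug_cup','tommy_bar'):
    for r in optics.spot_point('top',n)[:1]:
        p=w(M,r['centre']); d=p[:2]-C; print(n,round(r['confidence'],2),np.round(p,4),np.rad2deg(np.arctan2(d[1],d[0]))%360,np.hypot(*d))
```

```text
[0, -161.5, -121.3, 1.8, np.float64(-14.04)]
lug_ring 0.89 [ 0.5837 -0.1776  0.0652] 273.2820476502875 0.11644158425061765
lug_cup 0.59 [0.6743 0.0007 0.0649] 32.52641878304815 0.11539626082673961
tommy_bar 0.41 [ 0.5336 -0.2165  0.009 ] 254.38166151941613 0.16110438735603003
```

carry_out --increments '[0,-40,-30,0,-1.3,0,-80,-60,0,-2.6,0,-120,-90,0,-3.9,0,-161.5,-121,0,-5.2,0,-161.5,-121,0,-6.5,0,-161.5,-121,0,-7.8,0,-161.5,-121,0,-9.1,0,-161.5,-121,0,-10.4]'

```text
t: 21.25
tcp_pos: [0.5372, -0.1726, 0.174]
tcp_rot: [-0.0, -0.352, 0.936, 0.0]
wrist_force: [0.7, -0.2, -0.1]
width: 0.0005
grasp_force: 0.0
```

carry_out --increments '[0,0,0,0,-1.3,0,0,0,0,-2.6,0,0,0,0,-3.6,0,0,0,0,-3.6,0,0,0,0,-3.6]'

```text
t: 21.88
tcp_pos: [0.5373, -0.1724, 0.1741]
tcp_rot: [-0.0, -0.57, 0.821, 0.0]
wrist_force: [0.3, -0.3, -0.3]
width: -0.0001
grasp_force: 0.0
```

Run:
```python
from h import *
st()
rows([arc(250,.119,z=.172),arc(250,.119,z=.057)]+[arc(t,.119,z=.057) for t in (252,254,256,258)],0)
```

```text
t 21.875 p [ 0.5373 -0.1724  0.1741] R [[-0.349, -0.937, -0.0], [-0.937, 0.349, -0.0], [0.0, 0.0, -1.0]] F [ 0.3 -0.3 -0.3] w -9.431374866548879e-05 g 0.0 q [-0.31  0.34 -0.06  1.17 -0.   -1.52]
[0, 1.0, 0.7, 2.1, np.float64(-0.06)]
[0, 1.0, 0.6, 117.1, np.float64(-0.06)]
[0, 0.9, -3.5, 117.1, np.float64(-0.31)]
[0, 0.6, -7.7, 117.1, np.float64(-0.56)]
[0, 0.2, -11.8, 117.1, np.float64(-0.81)]
[0, -0.3, -15.9, 117.1, np.float64(-1.06)]
```

carry_out --increments '[0,1,0,50,0,0,1,0,90,0,0,1,0,117,0,0,1,0,117,0,0,1,-3.5,117,-0.3,0,0.6,-7.7,117,-0.6,0,0.2,-11.8,117,-0.8,0,-0.3,-15.9,117,-1]'

```text
t: 22.88
tcp_pos: [0.5527, -0.1778, 0.0579]
tcp_rot: [0.0, -0.628, 0.778, -0.0]
wrist_force: [-4.8, 0.0, 2.9]
width: 0.0001
grasp_force: 2.2
```

Run:
```python
from h import *
st()
rows([arc(t,.119,z=.057) for t in np.arange(259,275,1.)],0)
```

```text
t 22.875 p [ 0.5527 -0.1778  0.0579] R [[-0.212, -0.977, 0.0], [-0.977, 0.212, -0.0], [0.0, -0.001, -1.0]] F [-4.8  0.   2.9] w 7.68562546933749e-05 g 2.185449778335169 q [-0.31  0.45 -0.2   0.92 -0.   -1.67]
[0, 0.0, -1.7, 0.9, np.float64(-0.15)]
[0, -0.1, -3.7, 0.9, np.float64(-0.28)]
[0, -0.2, -5.8, 0.9, np.float64(-0.4)]
[0, -0.3, -7.9, 0.9, np.float64(-0.53)]
[0, -0.5, -9.9, 0.9, np.float64(-0.65)]
[0, -0.7, -12.0, 0.9, np.float64(-0.78)]
[0, -0.9, -14.1, 0.9, np.float64(-0.9)]
[0, -1.2, -16.1, 0.9, np.float64(-1.03)]
[0, -1.5, -18.2, 0.9, np.float64(-1.15)]
[0, -1.9, -20.2, 0.9, np.float64(-1.28)]
[0, -2.2, -22.3, 0.9, np.float64(-1.4)]
[0, -2.7, -24.3, 0.9, np.float64(-1.53)]
[0, -3.1, -26.3, 0.9, np.float64(-1.65)]
[0, -3.6, -28.3, 0.9, np.float64(-1.78)]
[0, -4.1, -30.4, 0.9, np.float64(-1.9)]
[0, -4.7, -32.4, 0.9, np.float64(-2.03)]
```

carry_out --increments '[0,0,-3,0,-0.2,0,-0.1,-6,0,-0.4,0,-0.4,-9,0,-0.6,0,-0.7,-12,0,-0.8,0,-1,-15,0,-1,0,-1.5,-18,0,-1.1,0,-2,-21,0,-1.3,0,-2.5,-23.5,0,-1.5]'

```text
t: 23.88
tcp_pos: [0.5761, -0.1802, 0.0571]
tcp_rot: [-0.0, -0.706, 0.708, -0.0]
wrist_force: [-4.0, -3.1, 2.6]
width: -0.0002
grasp_force: 2.3
```

Run:
```python
from h import *
s=st(); d=s['tcp_pos'][:2]-C; print(np.rad2deg(np.arctan2(d[1],d[0])))
M,im=snap('top')
for n in ('lug_elbow','lug_ring','lug_cup','index_pin'):
    for r in optics.spot_point('top',n)[:2]:
        p=w(M,r['centre']); d=p[:2]-C; print(n,round(r['confidence'],2),np.round(p,4),np.rad2deg(np.arctan2(d[1],d[0]))%360,np.hypot(*d))
rows([arc(t,.119,z=.057) for t in np.arange(269,282,1.)],0)
```

```text
t 23.875 p [ 0.5761 -0.1802  0.0571] R [[-0.003, -1.0, 0.0], [-1.0, 0.003, -0.0], [0.0, -0.0, -1.0]] F [-4.  -3.1  2.6] w -0.00021518714786300053 g 2.2812551725655794 q [-0.3   0.49 -0.14  0.94 -0.   -1.87]
-90.42979268053885
lug_elbow 0.81 [ 0.4601 -0.0297  0.0632] 164.88476885031122 0.12110729692006163
lug_ring 0.5 [ 0.5905 -0.119   0.034 ] 283.18249820156115 0.05926136781966648
lug_cup 0.81 [0.6588 0.0171 0.0652] 43.77777116749334 0.11335148988512238
index_pin 0.62 [0.4443 0.1344 0.0026] 124.13111699823082 0.23643182220220016
index_pin 0.53 [ 0.463  -0.0316  0.0228] 165.37348110773576 0.1177908802814793
[0, 0.4, 1.3, -0.0, np.float64(0.09)]
[0, 0.4, -0.8, -0.0, np.float64(-0.03)]
[0, 0.3, -2.9, -0.0, np.float64(-0.16)]
[0, 0.3, -4.9, -0.0, np.float64(-0.28)]
[0, 0.2, -7.0, -0.0, np.float64(-0.41)]
[0, 0.0, -9.1, -0.0, np.float64(-0.53)]
[0, -0.1, -11.2, -0.0, np.float64(-0.66)]
[0, -0.3, -13.2, -0.0, np.float64(-0.78)]
[0, -0.6, -15.3, -0.0, np.float64(-0.91)]
[0, -0.9, -17.4, -0.0, np.float64(-1.03)]
[0, -1.2, -19.4, -0.0, np.float64(-1.16)]
[0, -1.5, -21.5, 0.0, np.float64(-1.28)]
[0, -1.9, -23.5, 0.0, np.float64(-1.41)]
```

carry_out --increments '[0,0.2,-1.5,0,-0.1,0,0.2,-3,0,-0.2,0,0.2,-4.5,0,-0.3,0,0.2,-6,0,-0.3,0,0.1,-7.2,0,-0.4,0,0,-8.4,0,-0.5,0,0,-9.2,0,-0.5,0,0,-10,0,-0.6]'

```text
t: 25.12
tcp_pos: [0.5858, -0.1801, 0.057]
tcp_rot: [0.0, 0.735, -0.678, -0.0]
wrist_force: [-4.8, 1.8, -0.6]
width: -0.0001
grasp_force: 1.8
```

carry_out --increments '[0,0,-0.7,0,0,0,0,-1.3,0,0,0,0,-1.9,0,-0.1,0,0,-2.5,0,-0.1,0,0,-3.1,0,-0.1,0,0,-3.7,0,-0.2]'

```text
t: 25.88
tcp_pos: [0.5896, -0.1799, 0.0571]
tcp_rot: [0.0, 0.744, -0.668, 0.0]
wrist_force: [-4.5, -0.2, -1.2]
width: 0.0002
grasp_force: 1.7
```

Run:
```python
from h import *
s=st(); d=s['tcp_pos'][:2]-C; print(np.rad2deg(np.arctan2(d[1],d[0])))
```

```text
t 25.875 p [ 0.5896 -0.1799  0.0571] R [[0.108, -0.994, 0.0], [-0.994, -0.108, -0.0], [0.0, -0.0, -1.0]] F [-4.5 -0.2 -1.2] w 0.00019852792528693788 g 1.6509861551458016 q [-0.3   0.51 -0.11  0.96 -0.   -1.97]
-83.92375960612516
```

carry_out --increments '[0,0,-0.5,0,0,0,0,-1,0,-0.1,0,0,-1.5,0,-0.1,0,0,-2,0,-0.1,0,0,-2.5,0,-0.2]'

```text
t: 26.5
tcp_pos: [0.5921, -0.1797, 0.0571]
tcp_rot: [0.0, 0.753, -0.658, 0.0]
wrist_force: [-4.1, -1.4, -1.1]
width: 0.0
grasp_force: 1.7
```

carry_out --increments '[0,0,-0.5,0,0,0,0,-1,0,-0.1,0,0,-1.5,0,-0.1,0,0,-2,0,-0.1]'

```text
t: 27.0
tcp_pos: [0.5942, -0.1794, 0.0571]
tcp_rot: [-0.0, 0.758, -0.653, 0.0]
wrist_force: [-2.5, -1.0, -2.3]
width: -0.0002
grasp_force: 1.3
```

carry_out --increments '[0,0,-0.5,0,0,0,0,-1,0,-0.1,0,0,-1.5,0,-0.1]'

```text
t: 27.38
tcp_pos: [0.5956, -0.1792, 0.0571]
tcp_rot: [0.0, 0.762, -0.647, 0.0]
wrist_force: [-3.0, -1.1, -2.0]
width: 0.0002
grasp_force: 1.5
```

Run:
```python
from h import *
s=st(); d=s['tcp_pos'][:2]-C; print(np.rad2deg(np.arctan2(d[1],d[0])))
M,im=snap('scene')
cv2.imwrite('pics/c7.png',cv2.resize(im[190:310,230:400,::-1],(800,565),interpolation=2))
for c in ('top','scene'):
  M,im=snap(c)
  for n in ('lug_elbow','index_pin'):
    for r in optics.spot_point(c,n)[:3]:
        p=w(M,r['centre']); d=p[:2]-C; print(n,round(r['confidence'],2),np.round(p,4),np.rad2deg(np.arctan2(d[1],d[0]))%360,np.hypot(*d))
```

```text
t 27.375 p [ 0.5956 -0.1792  0.0571] R [[0.163, -0.987, 0.0], [-0.987, -0.163, -0.0], [0.0, -0.0, -1.0]] F [-3.  -1.1 -2. ] w 0.0002154971455937713 g 1.502980407094583 q [-0.29  0.51 -0.09  0.97 -0.   -2.03]
-81.04788451902871
lug_elbow 0.59 [ 0.4555 -0.0525  0.0629] 175.86992414132843 0.12179687935901952
index_pin 0.75 [0.6469 0.0273 0.0658] 51.740880791547156 0.11282774689027635
index_pin 0.6 [ 0.5794  0.1858 -0.0022] 89.43429047192551 0.24715428095973252
index_pin 0.4 [0.4451 0.1337 0.0015] 124.07216556517561 0.23545558144414
lug_elbow 0.77 [ 0.4599 -0.0471  0.0649] 173.07751722833783 0.11796976908213493
index_pin 0.59 [0.4432 0.1358 0.0024] 124.16330825664669 0.23820143254901965
index_pin 0.59 [0.5813 0.1815 0.0063] 88.98277192668462 0.2427911167513311
```

carry_out --increments '[0,0,-0.5,0,0,0,0,-1,0,-0.1,0,0,-1.5,0,-0.1]'

```text
t: 28.1
tcp_pos: [0.597, -0.1789, 0.0571]
tcp_rot: [0.0, 0.767, -0.642, 0.0]
wrist_force: [-3.2, -0.9, -1.9]
width: -0.0001
grasp_force: 1.6
```

Run:
```python
from h import *
for c in ('top','scene'):
  M,im=snap(c,c+'9.png')
  for r in optics.boxes_of(c,'index_pin')[:5]:
    p=w(M,r['centre']); d=p[:2]-C; print(c,round(r['confidence'],2),np.round(p,4),np.round(px(c,M,p)))
  for r in optics.silhouettes(c,'index_pin')[:5]:
    ys,xs=np.where(r['mask']); print(round(r['confidence'],2),xs.min(),xs.max(),ys.min(),ys.max())
  for th in (171,173,175,177):
    q=arc(th); print(th,[np.round(px(c,M,np.array([q[0],q[1],z])),1).tolist() for z in (.064,.09,.104)])
im=cv2.imread('pics/scene9.png'); a=cv2.resize(im[215:275,255:325],(420,360),interpolation=2)
im=cv2.imread('pics/top9.png'); b=cv2.resize(im[245:305,290:350],(360,360),interpolation=2)
cv2.imwrite('pics/c9.png',np.hstack([a,b]))
```

```text
top 0.69 [0.4461 0.1304 0.0831] [240. 279.]
top 0.18 [ 0.5824 -0.0049  0.0393] [307. 218.]
0.52 234 245 274 284
171 [[323.6, 272.8], [323.3, 271.6], [323.2, 271.0]]
173 [[325.5, 273.1], [325.3, 271.9], [325.2, 271.3]]
175 [[327.4, 273.3], [327.3, 272.1], [327.2, 271.5]]
177 [[329.4, 273.4], [329.3, 272.2], [329.2, 271.6]]
scene 0.74 [ 0.4548 -0.0553  0.0848] [293. 251.]
scene 0.61 [0.4412 0.1299 0.0641] [252. 203.]
scene 0.59 [0.5784 0.1766 0.0648] [299. 173.]
scene 0.31 [0.3321 0.2551 0.0539] [188. 188.]
0.78 249 258 193 222
0.58 294 303 165 193
0.44 289 299 244 259
171 [[293.4, 252.9], [293.2, 244.1], [293.1, 239.2]]
173 [[294.1, 254.3], [293.8, 245.5], [293.7, 240.7]]
175 [[294.7, 255.8], [294.5, 247.0], [294.4, 242.1]]
177 [[295.5, 257.2], [295.3, 248.4], [295.2, 243.6]]
```

View pics/c9.png

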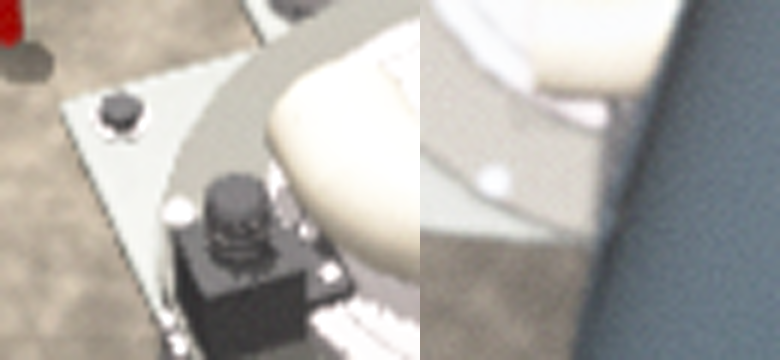

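The scene crop shows the pin head at about (294.7,247), sitting on or very near the lug. That matches the push force falling at about t=27. I'll ease a little further to feel for the block.

carry_out --increments '[0,0,-0.4,0,0,0,0,-0.8,0,-0.1]'

```text
t: 28.65
tcp_pos: [0.5975, -0.179, 0.0571]
tcp_rot: [0.0, 0.771, -0.636, -0.0]
wrist_force: [-4.6, -3.5, -1.4]
width: 0.0
grasp_force: 2.8
```

carry_out --increments '[0,0,-0.4,0,0,0,0,-0.8,0,0]'

```text
t: 28.9
tcp_pos: [0.5977, -0.1789, 0.057]
tcp_rot: [0.001, 0.771, -0.636, -0.0]
wrist_force: [-7.9, -2.9, 1.1]
width: 0.0002
grasp_force: 4.0
```

The push force rises and the table no longer moves, so the pin has dropped. I back off, lift and go over the pin.

carry_out --increments '[0,0,4,0,0,0,0,6,-2,0,0,0,6,-60,0,0,0,6,-115,0,0,0,6,-115,0]'

```text
t: 29.52
tcp_pos: [0.5955, -0.1803, 0.1775]
tcp_rot: [-0.002, 0.771, -0.636, 0.004]
wrist_force: [0.2, 0.5, -1.3]
width: 0.0002
grasp_force: 0.0
```

Run:
```python
from h import *
st()
rows([(.4595,-.0485,.17,100)],0)
```

```text
t 29.525 p [ 0.5955 -0.1803  0.1775] R [[0.19, -0.982, 0.009], [-0.982, -0.19, -0.002], [0.004, -0.009, -1.0]] F [ 0.2  0.5 -1.3] w 0.00021675388716645274 g 0.0 q [-0.29  0.42  0.09  1.22  0.   -2.06]
[0, -155.3, 108.5, 5.9, np.float64(11.37)]
```

carry_out --increments '[0,-45,31,0,1.3,0,-90,62,0,2.6,0,-155,108,0,3.9,0,-155,108,0,5.2,0,-155,108,0,6.5,0,-155,108,0,7.8,0,-155,108,0,9.1,0,-155,108,0,10.4]'

```text
t: 30.52
tcp_pos: [0.4573, -0.0478, 0.1719]
tcp_rot: [0.0, -0.151, 0.988, 0.0]
wrist_force: [-0.4, -0.1, 0.0]
width: -0.0006
grasp_force: 0.0
```

carry_out --increments '[0,0,0,0,1,0,0,0,0,1,0,0,0,0,1]'

```text
t: 30.9
tcp_pos: [0.4572, -0.0479, 0.1719]
tcp_rot: [0.0, -0.087, 0.996, 0.0]
wrist_force: [0.3, -0.2, 0.1]
width: 0.0004
grasp_force: 0.0
```

Run:
```python
from h import *
s=st(); M,im=snap('wrist','w10.png'); A=rot(s['tcp_rot']); P=s['tcp_pos']
print('axis px z=.09/.104/.064',[np.round(px('wrist',M,np.r_[P[:2],z]),1).tolist() for z in (.09,.104,.064)])
for n in ('index_pin','lug_elbow'):
  for r in optics.spot_point('wrist',n)[:2]: print(n,r['confidence'],np.round(w(M,r['centre']),4))
for r in optics.boxes_of('wrist','index_pin')[:2]: print('box',r['confidence'],np.round(w(M,r['centre']),4))
for r in optics.silhouettes('wrist','index_pin')[:2]:
    ys,xs=np.where(r['mask']); print(round(r['confidence'],2),xs.min(),xs.max(),ys.min(),ys.max())
for r in optics.silhouettes('wrist','lug_elbow')[:1]:
    ys,xs=np.where(r['mask']); print('lug',round(r['confidence'],2),xs.min(),xs.max(),ys.min(),ys.max())
```

```text
t 30.9 p [ 0.4572 -0.0479  0.1719] R [[-0.985, -0.172, 0.0], [-0.172, 0.985, 0.0], [-0.0, 0.0, -1.0]] F [ 0.3 -0.2  0.1] w 0.0004125691308239096 g 0.0 q [-0.1   0.17 -0.3   1.1   0.   -0.28]
axis px z=.09/.104/.064 [[324.4, 261.4], [324.5, 270.5], [324.3, 247.2]]
index_pin 0.97 [ 0.583   0.1803 -0.0022]
index_pin 0.82 [ 0.457  -0.0524  0.0095]
lug_elbow 0.93 [ 0.4634 -0.0545  0.0626]
box 0.81 [0.4466 0.1304 0.0637]
box 0.69 [0.5759 0.1793 0.038 ]
0.81 547 639 242 302
0.78 302 339 232 276
lug 0.75 96 410 202 439
```

The pin tip reads z≈9.5 mm, so it has dropped. Now I press it home gently.

carry_out --increments '[0,0.5,-2.3,0,0,0,0.5,-2.3,35,0,0,0.5,-2.3,55,0,0,0.5,-2.3,62,0,0,0.5,-2.3,64,0,0,0.5,-2.3,66,0,0,0.5,-2.3,67,0,0,0.5,-2.3,67.5,0]'

```text
t: 32.2
tcp_pos: [0.4573, -0.0504, 0.1049]
tcp_rot: [0.0, -0.085, 0.996, -0.0]
wrist_force: [-0.8, -0.5, 0.0]
width: -0.0002
grasp_force: 0.0
```

carry_out --increments '[0,0,0,0.6,0,0,0,0,1.2,0]'

```text
t: 32.45
tcp_pos: [0.4573, -0.0504, 0.104]
tcp_rot: [0.0, -0.085, 0.996, -0.0]
wrist_force: [-3.8, 0.1, 13.0]
width: -0.0001
grasp_force: 6.4
```

carry_out --increments '[0,0,0,0.5,0,0,0,0,0.5,0]'

```text
t: 32.7
tcp_pos: [0.4573, -0.0504, 0.1039]
tcp_rot: [0.001, -0.085, 0.996, -0.0]
wrist_force: [-2.9, 0.3, 13.9]
width: 0.0004
grasp_force: 6.8
```

carry_out --increments '[0,0,0,-5,0,0,0,0,-50,0,0,0,0,-100,0,0,0,0,-100,0,0,0,0,-100,0]'

```text
t: 33.33
tcp_pos: [0.4569, -0.0504, 0.2027]
tcp_rot: [-0.0, -0.085, 0.996, -0.0]
wrist_force: [0.4, 0.0, -0.0]
width: -0.0001
grasp_force: 0.0
```

Run:
```python
from h import *
st()
for c in ('wrist','scene'):
  M,im=snap(c)
  for n in ('index_pin','tommy_bar'):
    for r in optics.spot_point(c,n)[:4]: print(c,n,round(r['confidence'],2),np.round(w(M,r['centre']),4))
```

```text
t 33.325 p [ 0.4569 -0.0504  0.2027] R [[-0.986, -0.169, -0.0], [-0.169, 0.986, -0.0], [0.0, -0.0, -1.0]] F [ 0.4  0.  -0. ] w -5.3599008497962885e-05 g 0.0 q [-0.11  0.15 -0.24  1.18 -0.   -0.28]
wrist index_pin 0.98 [ 0.4593 -0.0529  0.0068]
wrist index_pin 0.76 [ 0.5839  0.1826 -0.0031]
wrist index_pin 0.75 [ 0.4478  0.1394 -0.0031]
wrist tommy_bar 0.59 [ 0.5298 -0.213   0.0086]
wrist tommy_bar 0.31 [ 0.6102 -0.0106  0.0385]
scene index_pin 0.65 [0.4487 0.133  0.0022]
scene tommy_bar 0.67 [ 0.5314 -0.2166  0.0104]
```

The pin is home: its head top was felt at 90 mm, the tip is at about 10 mm, and the table is blocked. The tommy bar has not moved. I hand in.

```bash
python3 -c "
from h import *
print(workorder.close_job())"
```

```text
the job is handed in; nothing more can be done
None
```

The elbow now faces front and the index pin is pressed fully home in its lug, locking the table; I handed the job in at about 33 s, with the tommy bar still in its socket.

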